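# Set the seasoning station on its colour-matched coasters

### The job

Set up the seasoning station for service: stand each of the four things that stand on the front of the table upright in its own coaster, flat on the floor of the recess and about in the middle: the wooden pepper mill in the wooden coaster, the red timer in the red one, the black-lidded spice jar in the black one and the salt shaker in the white one. Set them down gently, tip nothing over, and leave the sauce ramekin and the drink can among them where they stand.

Things in the scene. Friction and masses are not known exactly. Their poses are not given: they have to be found in the camera images.
- pepper_mill: turned wooden pepper mill, upright, loose, 170 mm tall, base 58 mm across, about 0.18 kg. The ball-shaped head (between 123 and 159 mm up, 49 mm across at about 141 mm up) is a good place to grip from above; a 12 mm knob stands on top of it. Nothing turns. On the front part of the table; any like one at the back is not meant. Origin at the centre of its underside, z up
- timer: kitchen timer with a red cap on a white base, loose, 65 mm across and 56 mm tall, about 0.12 kg. Its side is nearly upright up to 44 mm (grip about 36 mm up); a raised grip bar 50 mm long and 8 mm wide, along the timer's y axis, stands on the cap from 44 to 54 mm. The cap does not turn. On the front part of the table; any like one at the back is not meant. Origin at the centre of its underside, z up
- spice_jar: glass jar of pinkish spice with a black lid, upright, loose, 62 mm across and 94 mm tall (the lid is the top 11 mm and 63 mm across), about 0.33 kg. Grip across the body or lid. On the front part of the table; any like one at the back is not meant. Origin at the centre of its underside, z up
- salt_shaker: small glass salt shaker with a light grey domed top, upright, loose, 44 mm across and 90 mm tall (the top 20 mm narrows to 34 mm), about 0.1 kg. Grip across the body at about 55 mm up. On the front part of the table; any like one at the back is not meant. Origin at the centre of its underside, z up
- coaster_wood: brown wooden round coaster, fixed to the table, outside diameter 88 mm, 12 mm high: a floor 4 mm thick with a raised rim 5 mm wide round it; the recess is 78 mm across and 8 mm deep, and belongs to the wooden pepper mill. Origin at the centre of its underside, on the table; z up; yaw has no meaning
- coaster_red: red plastic round coaster, fixed to the table, outside diameter 95 mm, 12 mm high: a floor 4 mm thick with a raised rim 5 mm wide round it; the recess is 85 mm across and 8 mm deep, and belongs to the red timer. Origin at the centre of its underside, on the table; z up; yaw has no meaning
- coaster_black: black plastic round coaster, fixed to the table, outside diameter 92 mm, 12 mm high: a floor 4 mm thick with a raised rim 5 mm wide round it; the recess is 82 mm across and 8 mm deep, and belongs to the black-lidded spice jar. Origin at the centre of its underside, on the table; z up; yaw has no meaning
- coaster_white: white plastic round coaster, fixed to the table, outside diameter 74 mm, 12 mm high: a floor 4 mm thick with a raised rim 5 mm wide round it; the recess is 64 mm across and 8 mm deep, and belongs to the salt shaker. Origin at the centre of its underside, on the table; z up; yaw has no meaning
- ramekin_1: white porcelain ramekin filled with red sauce, 69 mm across, 42 mm tall, loose; a bystander that stays where it is. Origin at the centre of its underside, z up
- soda_can: drink can, 66 mm across, 115 mm tall, loose; a bystander that stays where it is. Origin at the centre of its underside, z up
There are look-alikes about, which are no part of the job. What is meant by the timer is not blue, turquoise or yellow, and is the larger of those in its own colour.

How it is judged (in metres and radians):
At the end, for the whole second after the job is handed in: Each of the four things stands upright (within about 6 degrees), released and at rest on the floor of its own coaster's recess, its centre within 13 mm of the coaster's centre (horizontal distance between pepper_mill and coaster_wood below 0.013 m and z of pepper_mill in the frame of coaster_wood below 0.008 m and angle between each of pepper_mill, timer, spice_jar, salt_shaker's own z axis and vertical below 0.1 rad and linear speed of each of pepper_mill, timer, spice_jar, salt_shaker below 0.02 m/s and horizontal distance between timer and coaster_red below 0.013 m and z of timer in the frame of coaster_red below 0.008 m and horizontal distance between spice_jar and coaster_black below 0.013 m and z of spice_jar in the frame of coaster_black below 0.008 m and horizontal distance between salt_shaker and coaster_white below 0.013 m and z of salt_shaker in the frame of coaster_white below 0.008 m); the robot touches nothing.
It fails at once if a thing is tipped over (more than about 35 degrees) (angle between any of pepper_mill, timer, spice_jar, salt_shaker, ramekin_1, soda_can's own z axis and vertical above 0.6 rad).
It fails at once if a thing is dropped or slammed into its coaster (faster than 0.5 m/s in the last 20 mm) ((horizontal distance between pepper_mill and coaster_wood below 0.03 m and z of pepper_mill in the frame of coaster_wood below 0.024 m and linear speed of pepper_mill above 0.5 m/s) or (horizontal distance between timer and coaster_red below 0.03 m and z of timer in the frame of coaster_red below 0.024 m and linear speed of timer above 0.5 m/s) or (horizontal distance between spice_jar and coaster_black below 0.03 m and z of spice_jar in the frame of coaster_black below 0.024 m and linear speed of spice_jar above 0.5 m/s) or (horizontal distance between salt_shaker and coaster_white below 0.03 m and z of salt_shaker in the frame of coaster_white below 0.024 m and linear speed of salt_shaker above 0.5 m/s)).
It fails at once if the sauce ramekin or the drink can is moved more than 30 mm from where it stood (distance of any of ramekin_1, soda_can from where it was at the start of the episode above 0.03 m).
It also fails if it takes over 109 s, if anything falls off the work surface, if the arm or the gripper's body presses on something with over 40 N, if the wrist force passes 120 N, or if a joint passes its speed limit or range.

### The arm

A 6-joint arm with a two-finger parallel gripper is mounted at the origin on a cart in front of the work surface, level with it; the furniture and walls round the work are solid. World frame = base frame: x ahead of the robot, y to its left, z up, the work surface at z = 0. Lengths are in m, angles in degrees, forces in N, time in s.
With the tool pointing down it reaches from about 0.25 to 0.775 m from the base axis. Payload 4 kg.
Tool frame: the origin (TCP) lies on the centre line of the jaws, within the pads' length; the fingertips stand 25 mm ahead of it and the grasp point (between the pads) lies 6 mm ahead of it; z points along the fingers, y is the line along which they close (so a half turn about z gives the same grasp; the last joint's range is limited). The gripper opens to 94 mm and grips with 3 to 60 N. Pads are 16 mm wide; open, the fingers measure 119 mm over their backs; the gripper's body (75 mm by 177 mm) begins 78 mm behind the grasp point.
Start: joints at [-74.777, 4.996, 78.535, -0, 96.463, -5.907], TCP at [0.198, -0.513, 0.231] pointing down, gripper open.
Joint ranges: [-177.83, 177.83], [-43.37, 116.18], [15.69, 146.23], [-61.86, 241.86], [9.47, 152.12], [-147.06, 147.06]. Speed limits (degrees/s): [159.86, 159.86, 180, 180, 180, 180].

### API

Orientations are given as a 3x3 rotation matrix whose columns are the frame's x, y, z axes.
In Python, from bench import robot gives the robot as it stands.
- The arm moves only by the tool arm_command, never from a script. Its argument "increments" is one flat list of numbers, 4 for each row, row after row: the shift along the tool's x, y, z in units of 30 mm (1.0 is 30 mm), then the turn about the tool's z in units of 0.1 rad (1.0 is 0.1 rad). A call has 1 to 10 rows; each row shifts and turns the commanded pose from where the row before left it, along the tool's axes as they then stand; what a row does not reach is not made up. A row lasts 1/12 s, in which the tool goes at most 41.7 mm and 7.16 degrees, less where a joint would pass 70% of its speed; a pose out of reach is approached as far as the arm can. A call with a number of a shift or a turn outside -1 to 1 is refused whole. A call with a gripper value outside its range is refused whole. "fingers" is the finger opening in mm, from 0 to 94, set as the call begins (left out, the last holds). The fingers move at their own pace and stop on an object; the grip force is fixed at half the most. Time passes only in rows, so rows that do not move let the fingers close. It gives the time, the measured TCP pose, the force, the opening and the grip force at its end, in the units of the state.
- robot.observe(): the state, without advancing time (a new reading comes with each control period).
- robot.get_image(name): name is "scene" or "top" or "wrist"; returns the picture (420x560x3 uint8, red, green, blue); there is no depth.
- robot.calibration(name): a dict with "fx", "fy", "cx", "cy" (pixels), "rvec" (rotation vector, rad) and "tvec" (3), from world to camera coordinates, as OpenCV has them. Camera axes: x right, y down, z forward; pixel columns grow to the right and rows downward; lengths in m; the calibration is good to about 2 mm. A picture is of the moment at which its call begins: read the wrist's pose just before it. calibration takes no time and is no camera call; for the wrist camera it gives the pose at the moment of the call.
- robot.finish_job(): hands the job in; it is judged then, once.
The state is a dict: "clock": time; "joints": joint angles; "joint_vel": joint speeds; "joint_efforts": joint torques, N m; "eef_pos": TCP position; "ee_rot": TCP orientation; "contact_force": force on the tool from outside, world axes, zero at the start; "ft_torque": the same for the moment, N m; "grip_width": opening from 0.0 (shut) to 1.0 (fully open); "grasp_force": force on a finger pad.
Only numpy, scipy, OpenCV 4.12 (cv2) and the standard library are available. Lean on these libraries where they do the work, as an engineer would, in place of code of your own. Each camera call takes 0.05 s, during which the arm holds its last target. There are 200 camera calls.

## Working session

There is one attempt and no reset: what is moved stays moved. The work goes in short steps, Python scripts to look and compute and a tool call to move; the robot and the scene stay as the last step left them, time stands still between calls to the robot, and variables do not carry over. Pictures are saved under pics/ and viewed, at most 14 in all, crops included, and the job is handed in when it is done.

Besides the shell and the picture viewer there is one more tool, called after "Emit:" by a JSON object that holds its "method" and its "body", one argument or row to a line. arm_command: Moves the arm, as the interface text tells. Shifts and turns lie within -1 to 1; 1 stands for 30 mm of shift or 0.1 rad of turn. Its arguments: {"type":"object","properties":{"increments":{"type":"array"},"fingers":{"type":"number"}},"required":["increments"]}

```bash
mkdir -p pics
cat > h.py <<'E'
import numpy as np, cv2
from bench import robot
def save(n,f):
    im=robot.get_image(n); cv2.imwrite('pics/'+f,im[:,:,::-1]); return im
def ray(c,u,v,z):
    R=cv2.Rodrigues(np.array(c['rvec'],float))[0]; t=np.array(c['tvec'],float).ravel()
    d=R.T@np.array([(u-c['cx'])/c['fx'],(v-c['cy'])/c['fy'],1]); o=-R.T@t
    return o+d*(z-o[2])/d[2]
E
python3 - <<'E'
from h import *
s=robot.observe(); print(s['clock'],s['eef_pos'],np.round(s['ee_rot'],3).tolist(),s['grip_width'])
for n in('top','scene'):
    im=save(n,n+'0.png'); c=robot.calibration(n); print({k:np.round(v,3).tolist() for k,v in c.items()})
E
```

```text
0.0 [ 0.19813607 -0.51255505  0.22935335] [[0.933, 0.36, -0.001], [0.36, -0.933, 0.002], [0.0, -0.002, -1.0]] 1.0001851595932996
{'fx': 466.455, 'fy': 466.455, 'cx': 280.922, 'cy': 212.79, 'rvec': [2.144, -2.204, 0.102], 'tvec': [-0.145, 0.585, 1.118]}
{'fx': 475.882, 'fy': 475.882, 'cx': 278.408, 'cy': 201.192, 'rvec': [0.889, -2.164, 1.355], 'tvec': [0.277, 0.249, 0.866]}
```

View pics/top0.png

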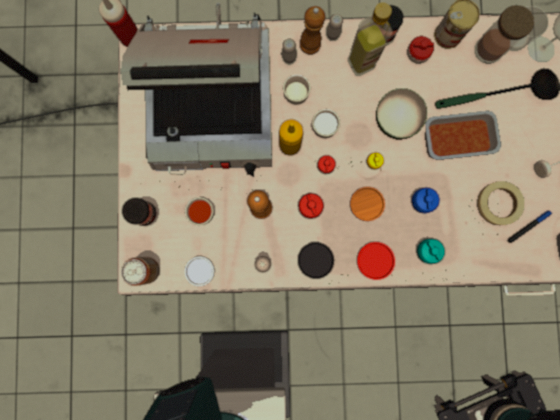

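View pics/scene0.png

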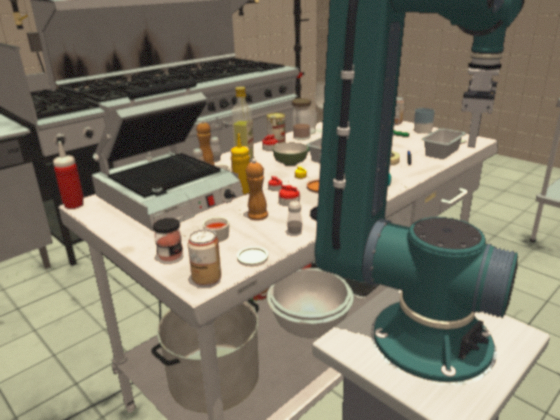

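Top view: black-lidded jar (139,211), can (139,270), ramekin (200,211), white coaster (200,270), mill (259,203), salt shaker (263,263), wood/black/red coasters (367,204)/(316,260)/(376,260). 
Timer candidates are red (311,206), red (326,164), red at the back (421,48), yellow (375,160), blue (426,200) and turquoise (431,250). The one meant should be (311,206), the larger red one at the front. I'll confirm it in a crop.

Run:
```python
from h import *
im=cv2.imread('pics/top0.png'); c=robot.calibration('top')
cv2.imwrite('pics/crop0.png',cv2.resize(im[100:290,115:405],(800,524),interpolation=cv2.INTER_CUBIC))
hsv=cv2.cvtColor(im,cv2.COLOR_BGR2HSV)
# colour blobs, front area
def blob(mask,seed,name,z):
    n,l,st,ce=cv2.connectedComponentsWithStats(mask.astype(np.uint8))
    i=l[seed[1],seed[0]]
    if i==0: print(name,'seed miss',hsv[seed[1],seed[0]]);return
    pts=cv2.findContours((l==i).astype(np.uint8),0,1)[0][0]
    e=cv2.fitEllipse(pts); (u,v),ax,_=e
    p=ray(c,u,v,z); q=ray(c,u+max(ax)/2,v,z);q2=ray(c,u-max(ax)/2,v,z)
    print(name,np.round((u,v),1),np.round(ax,1),'xyz',np.round(p,4),'dia',round(np.linalg.norm(q-q2)+.0024,4))
H,S,V=cv2.split(hsv.astype(int))
red=((H<8)|(H>172))&(S>150)&(V>90)
blob(red,(376,260),'coaster_red',.012)
blob(V<75,(316,260),'coaster_black',.012)
blob((H<18)&(H>=5)&(S>120),(367,204),'coaster_wood',.012)
blob((S<40)&(V>150),(200,270),'coaster_white',.012)
blob((S<40)&(V>150),(325,124),'whitedish',.012)
blob(red,(316,206),'timer',.044); blob(red,(331,164),'timer_small',.03)
blob(V<75,(132,211),'jar',.094)
blob((H<18)&(S>120),(258,200),'mill',.141)
print(ray(c,259,203,.141),ray(c,263,263,.08),ray(c,200,211,.042),ray(c,139,270,.115))
```

```text
coaster_red [375.5 260.3] [36.5 37.6] xyz [ 0.4584 -0.3905  0.012 ] dia 0.0952
coaster_black [315.5 260. ] [34.4 34.9] xyz [ 0.4633 -0.2427  0.012 ] dia 0.0884
coaster_wood [367.1 203.5] [33.5 34.3] xyz [ 0.5996 -0.3762  0.012 ] dia 0.0879
coaster_white [198.7 270.8] [29.4 30. ] xyz [0.4446 0.0454 0.012 ] dia 0.0761
whitedish [325.2 123.5] [21.5 22.9] xyz [ 0.8062 -0.279   0.012 ] dia 0.0604
timer [310.5 205.4] [23.6 23.8] xyz [ 0.5954 -0.2329  0.044 ] dia 0.06
timer_small [326. 164.] [16.2 16.7] xyz [ 0.6988 -0.2755  0.03  ] dia 0.0436
jar [139.  211.4] [25.2 34.1] xyz [0.5869 0.1673 0.094 ] dia 0.0813
mill seed miss [ 17  56 160]
[ 0.59345548 -0.11254952  0.141     ] [ 0.46030989 -0.11587249  0.08      ] [0.58928096 0.03529462 0.042     ] [0.45279647 0.16088384 0.115     ]
```

View pics/crop0.png

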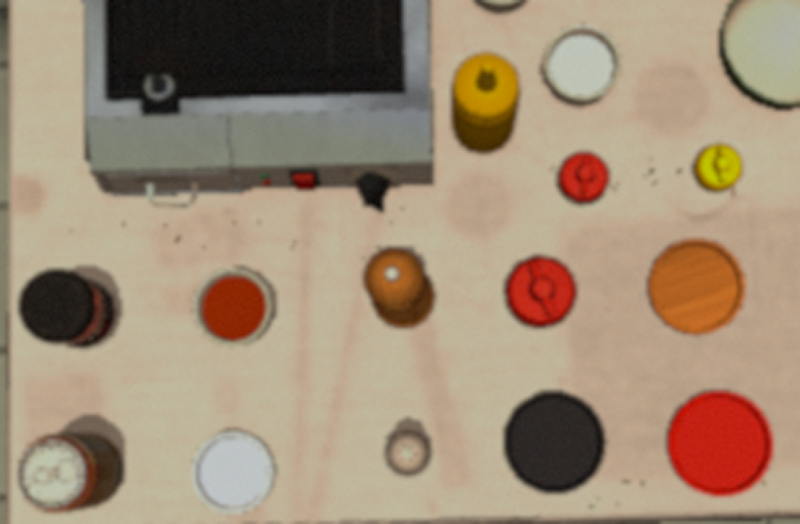

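The crop confirms it: the timer meant is the red one at crop (540,290), cap about 60–65 mm. The other red one at (583,178) is about 44 mm, so it is smaller. Better centres from the crop: jar lid (58,305), mill head (394,278), salt top (407,450), white coaster (235,470). I'll turn the tool square to the world axes while rising slightly, then go to the mill.

Run:
```python
from h import *
c=robot.calibration('top'); f=lambda x,y,z:np.round(ray(c,115+x/2.7586,100+y/2.7579,z),4)
print('mill',f(394,278,.141),f(391,273,.17),'jar',f(58,305,.094),'salt',f(407,450,.085),'timer',f(540,290,.044),'white',f(235,470,.012))
```

```text
mill [ 0.5984 -0.1101  0.141 ] [ 0.5989 -0.1092  0.17  ] jar [0.589  0.1742 0.094 ] salt [ 0.46  -0.115  0.085] timer [ 0.596  -0.2334  0.044 ] white [0.4455 0.0417 0.012 ]
```

Emit:
{"method": "arm_command", "body": {
  "increments": [0,0,0,1,0,0,0,1,0,0,0,1,0,0,0,0.68,0,0,0,0],
  "fingers": 94
}}

```text
clock: 0.52
eef_pos: [0.1982, -0.5128, 0.2299]
ee_rot: [[1.0, -0.0, -0.0], [-0.0, -1.0, 0.001], [-0.0, -0.001, -1.0]]
contact_force: [0.5, -0.0, 0.6]
grip_width: 1.0
grasp_force: 0.0
```

Emit:
{"method": "arm_command", "body": {
  "increments": [0.8,-0.8,0,0,0.8,-0.8,0,0,0.8,-0.8,0,0,0.8,-0.8,0,0,0.8,-0.8,0,0,0.8,-0.8,0,0,0.8,-0.8,0,0,0.8,-0.8,0,0,0.8,-0.8,0,0,0.8,-0.8,0,0]
}}

```text
clock: 1.35
eef_pos: [0.4389, -0.2713, 0.2302]
ee_rot: [[1.0, 0.003, -0.0], [0.003, -1.0, 0.0], [-0.0, -0.0, -1.0]]
contact_force: [-0.0, -0.0, -0.0]
grip_width: 1.001
grasp_force: 0.0
```

Emit:
{"method": "arm_command", "body": {
  "increments": [0.8,-0.8,0,0,0.8,-0.8,0,0,0.8,-0.8,0,0,0.8,-0.8,0,0,0.8,-0.8,0,0,0.8,-0.8,0,0,0.5,-0.6,0,0,0,0,0,0,0,0,0,0]
}}

```text
clock: 2.1
eef_pos: [0.5971, -0.1098, 0.2295]
ee_rot: [[1.0, 0.004, -0.002], [0.004, -1.0, -0.0], [-0.002, 0.0, -1.0]]
contact_force: [-0.0, 0.3, 0.5]
grip_width: 0.999
grasp_force: 0.0
```

Run:
```python
from h import *
s=robot.observe(); print(s['eef_pos']); c=robot.calibration('wrist'); save('wrist','w1.png')
R=cv2.Rodrigues(np.array(c['rvec']))[0]; print(-R.T@np.array(c['tvec']).ravel(),c['fx'])
for n,p in dict(mill=(.5985,-.11,.141),knob=(.599,-.109,.17)).items():
    q=R@np.array(p)+np.array(c['tvec']).ravel(); print(n,c['fx']*q[0]/q[2]+c['cx'],c['fy']*q[1]/q[2]+c['cy'])
```

```text
[ 0.59711521 -0.10975249  0.22950549]
[ 0.67400061 -0.10942493  0.38321753] 313.11584548079725
mill 279.008088423326 215.95046350124048
knob 277.6564892577123 227.26830693090028
```

View pics/w1.png

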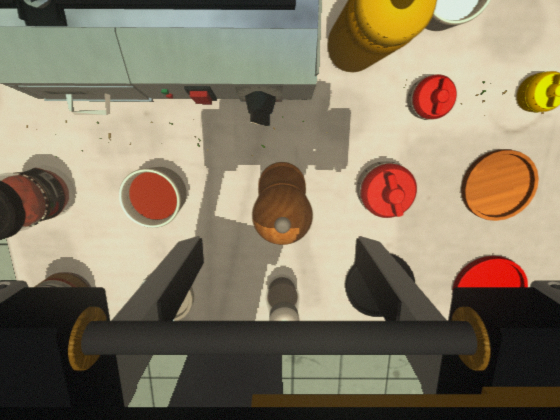

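The wrist view shows the mill head at (282,215), within about 2 mm of the prediction, midway between the fingers. Going down and gripping.

Emit:
{"method": "arm_command", "body": {
  "increments": [0.05,0.05,0.6,0,0,0,0.6,0,0,0,0.5,0,0,0,0.5,0,0,0,0.35,0,0,0,0.2,0,0,0,0,0,0,0,0,0]
}}

```text
clock: 2.82
eef_pos: [0.5983, -0.1128, 0.1484]
ee_rot: [[1.0, 0.0, 0.0], [0.0, -1.0, -0.0], [0.0, 0.0, -1.0]]
contact_force: [-0.2, -0.1, -0.3]
grip_width: 1.001
grasp_force: 0.0
```

Emit:
{"method": "arm_command", "body": {
  "increments": [0,0,0,0,0,0,0,0,0,0,0,0,0,0,0,0,0,0,0,0,0,0,0,0,0,0,0,0,0,0,0,0],
  "fingers": 30
}}

```text
clock: 3.48
eef_pos: [0.5985, -0.1121, 0.148]
ee_rot: [[1.0, 0.001, 0.0], [0.001, -1.0, 0.0], [0.0, -0.0, -1.0]]
contact_force: [-0.1, 0.8, -0.8]
grip_width: 0.503
grasp_force: 30.0
```

Emit:
{"method": "arm_command", "body": {
  "increments": [0,0,-0.2,0,0,0,-0.4,0,0,0,-0.6,0,0,0,-0.6,0,0,0,-0.6,0,0,0,-0.3,0,0,0.2,0,0,0,0.4,0,0,0,0.6,0,0,0,0.7,0,0]
}}

```text
clock: 4.32
eef_pos: [0.5978, -0.1698, 0.2271]
ee_rot: [[1.0, 0.002, -0.003], [0.002, -1.0, 0.001], [-0.003, -0.001, -1.0]]
contact_force: [-0.1, -0.1, -2.6]
grip_width: 0.505
grasp_force: 30.0
```

Emit:
{"method": "arm_command", "body": {
  "increments": [0,0.8,0,0,0,0.8,0,0,0,0.8,0,0,0,0.8,0,0,0,0.8,0,0,0,0.8,0,0,0,0.8,0,0,0,0.6,0,0,0,0.4,0,0,0,0.2,0,0]
}}

```text
clock: 5.15
eef_pos: [0.5974, -0.3756, 0.2264]
ee_rot: [[1.0, -0.002, -0.003], [-0.002, -1.0, 0.002], [-0.003, -0.002, -1.0]]
contact_force: [-0.2, 0.5, -2.7]
grip_width: 0.503
grasp_force: 30.0
```

Emit:
{"method": "arm_command", "body": {
  "increments": [0,0,0,0,0,0,0,0,0,0,0,0]
}}

```text
clock: 5.4
eef_pos: [0.5989, -0.3721, 0.2289]
ee_rot: [[1.0, 0.002, -0.0], [0.002, -1.0, 0.001], [-0.0, -0.001, -1.0]]
contact_force: [0.1, -0.5, -2.4]
grip_width: 0.505
grasp_force: 30.0
```

Run:
```python
from h import *
s=robot.observe(); print(s['eef_pos']); save('wrist','w2.png')
c=robot.calibration('wrist');R=cv2.Rodrigues(np.array(c['rvec']))[0]
for p in [(.5996,-.3762,.012)]:
    q=R@np.array(p)+np.array(c['tvec']).ravel(); print(c['fx']*q[0]/q[2]+c['cx'],c['fy']*q[1]/q[2]+c['cy'])
```

```text
[ 0.59885608 -0.37211717  0.2289443 ]
282.25139829368334 185.12432681380383
```

View pics/w2.png

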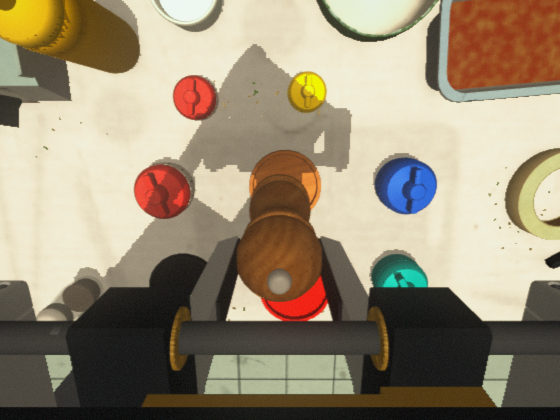

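The mill hangs upright over the wood coaster, whose centre is near (285,185). I'll shift 5 mm to −y and lower it gently.

Emit:
{"method": "arm_command", "body": {
  "increments": [0.03,0.17,0.4,0,0,0,0.5,0,0,0,0.5,0,0,0,0.4,0,0,0,0.3,0,0,0,0.15,0,0,0,0.1,0,0,0,0.05,0,0,0,0,0]
}}

```text
clock: 6.2
eef_pos: [0.5998, -0.3784, 0.1574]
ee_rot: [[1.0, 0.001, 0.001], [0.001, -1.0, -0.001], [0.001, 0.001, -1.0]]
contact_force: [-0.2, -0.4, -2.6]
grip_width: 0.503
grasp_force: 30.0
```

Emit:
{"method": "arm_command", "body": {
  "increments": [0,0,0.05,0,0,0,0.05,0,0,0,0,0,0,0,0,0]
}}

```text
clock: 6.53
eef_pos: [0.5996, -0.3784, 0.1542]
ee_rot: [[1.0, 0.001, 0.0], [0.001, -1.0, -0.0], [0.0, 0.0, -1.0]]
contact_force: [0.3, 0.2, -2.9]
grip_width: 0.504
grasp_force: 30.0
```

Emit:
{"method": "arm_command", "body": {
  "increments": [0,0,0.05,0,0,0,0,0,0,0,0,0]
}}

```text
clock: 6.78
eef_pos: [0.5995, -0.3783, 0.1524]
ee_rot: [[1.0, 0.001, -0.0], [0.001, -1.0, 0.0], [-0.0, -0.0, -1.0]]
contact_force: [0.6, -0.8, -2.9]
grip_width: 0.502
grasp_force: 30.0
```

Emit:
{"method": "arm_command", "body": {
  "increments": [0,0,0.04,0,0,0,0,0,0,0,0,0]
}}

```text
clock: 7.03
eef_pos: [0.5998, -0.3784, 0.152]
ee_rot: [[1.0, 0.001, 0.001], [0.001, -1.0, -0.001], [0.001, 0.001, -1.0]]
contact_force: [-0.1, -0.0, 0.5]
grip_width: 0.507
grasp_force: 30.0
```

Touchdown. Release, rise and go over the timer.

Emit:
{"method": "arm_command", "body": {
  "increments": [0,0,0,0,0,0,0,0,0,0,0,0,0,0,0,0,0,0,-0.3,0,0,0,-0.5,0,0,0,-0.6,0,0,0,-0.7,0,0,0,-0.6,0],
  "fingers": 94
}}

```text
clock: 7.78
eef_pos: [0.5996, -0.3784, 0.2344]
ee_rot: [[1.0, 0.001, 0.001], [0.001, -1.0, -0.001], [0.001, 0.001, -1.0]]
contact_force: [0.4, -0.6, 0.4]
grip_width: 1.0
grasp_force: 0.0
```

Emit:
{"method": "arm_command", "body": {
  "increments": [-0.12,-0.5,0,0,0,-0.8,0,0,0,-0.9,0,0,0,-0.9,0,0,0,-0.8,0,0,0,-0.6,0,0,0,-0.3,0,0,0,0,0,0,0,0,0,0]
}}

```text
clock: 8.53
eef_pos: [0.596, -0.2347, 0.2327]
ee_rot: [[1.0, 0.001, 0.0], [0.001, -1.0, -0.001], [0.0, 0.001, -1.0]]
contact_force: [-0.8, 0.0, 0.4]
grip_width: 0.998
grasp_force: 0.0
```

Run:
```python
from h import *
s=robot.observe(); print(s['eef_pos']); save('wrist','w3.png')
c=robot.calibration('wrist');R=cv2.Rodrigues(np.array(c['rvec']))[0]
for p in [(.596,-.234,.044),(.5996,-.3784,.145)]:
    q=R@np.array(p)+np.array(c['tvec']).ravel(); print(c['fx']*q[0]/q[2]+c['cx'],c['fy']*q[1]/q[2]+c['cy'])
```

```text
[ 0.59597921 -0.23472786  0.23265249]
277.39303591744215 190.73200646875898
456.386107286909 213.7679190987952
```

View pics/w3.png

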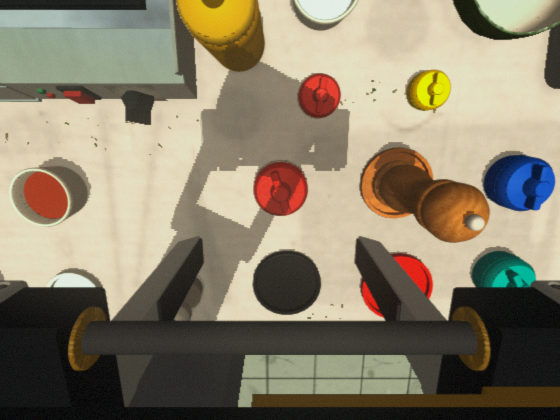

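The mill stands in its coaster, head at (455,210). The timer is at (281,188), so I shift about 2 mm each way and go down.

Emit:
{"method": "arm_command", "body": {
  "increments": [0.07,0.08,0.5,0,0,0,0.9,0,0,0,0.9,0,0,0,0.9,0,0,0,0.9,0,0,0,0.8,0,0,0,0.7,0,0,0,0.5,0,0,0,0.26,0,0,0,0,0]
}}

```text
clock: 9.42
eef_pos: [0.5963, -0.2373, 0.0385]
ee_rot: [[1.0, -0.001, -0.005], [-0.001, -1.0, 0.002], [-0.005, -0.002, -1.0]]
contact_force: [-0.3, -0.9, -0.9]
grip_width: 1.002
grasp_force: 0.0
```

Emit:
{"method": "arm_command", "body": {
  "increments": [0,0,0,0,0,0,0,0,0,0,0,0,0,0,0,0,0,0,0,0,0,0,0,0,0,0,0,0],
  "fingers": 45
}}

```text
clock: 10.0
eef_pos: [0.5986, -0.237, 0.0428]
ee_rot: [[1.0, 0.001, 0.002], [0.001, -1.0, -0.001], [0.002, 0.001, -1.0]]
contact_force: [-0.6, 0.3, 3.5]
grip_width: 0.68
grasp_force: 30.0
```

Emit:
{"method": "arm_command", "body": {
  "increments": [0,0,-0.2,0,0,0,-0.4,0,0,0,-0.6,0,0,0,-0.6,0,-0.3,0,-0.4,0,-0.6,0,-0.13,0,-0.9,0,0,0,-0.9,0,0,0,-0.9,0,0,0,-0.65,0.2,0,0]
}}

```text
clock: 10.83
eef_pos: [0.4685, -0.2418, 0.1119]
ee_rot: [[1.0, 0.002, -0.001], [0.002, -1.0, 0.001], [-0.001, -0.001, -1.0]]
contact_force: [0.1, -0.1, -1.2]
grip_width: 0.68
grasp_force: 30.0
```

Emit:
{"method": "arm_command", "body": {
  "increments": [-0.4,0.5,0,0,0,0.8,0,0,0,0.9,0,0,0,0.9,0,0,0,0.9,0,0,0,0.6,0,0,0,0.37,0,0,0,0,0,0,0,0,0,0,0,0,0,0]
}}

```text
clock: 11.67
eef_pos: [0.4587, -0.3908, 0.1114]
ee_rot: [[1.0, 0.002, -0.0], [0.002, -1.0, 0.001], [-0.0, -0.001, -1.0]]
contact_force: [-0.2, -0.2, 0.0]
grip_width: 0.678
grasp_force: 30.0
```

Run:
```python
from h import *
s=robot.observe(); print(s['eef_pos']); save('wrist','w4.png')
c=robot.calibration('wrist');R=cv2.Rodrigues(np.array(c['rvec']))[0]
for p in [(.4584,-.3905,.012),(.4633,-.2427,.012)]:
    q=R@np.array(p)+np.array(c['tvec']).ravel(); print(c['fx']*q[0]/q[2]+c['cx'],c['fy']*q[1]/q[2]+c['cy'])
```

```text
[ 0.45865667 -0.39075123  0.11142821]
278.64969570147474 214.21322380627936
102.95343602905697 208.221483725143
```

View pics/w4.png

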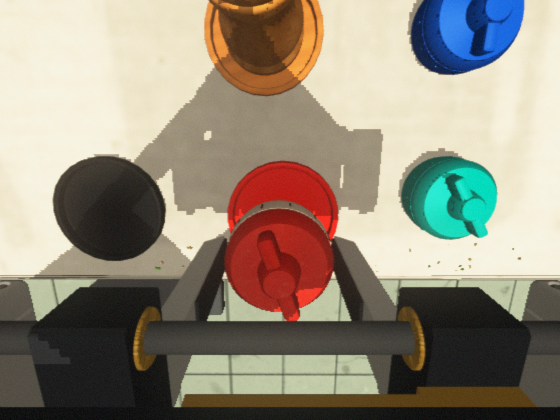

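The red coaster centre is at (283,214), so it lies 3 mm further to −y. The black coaster is at (109,207), also about 4–5 mm further to −y (−0.247). Lowering.

Emit:
{"method": "arm_command", "body": {
  "increments": [0,0.1,0.3,0,0,0,0.5,0,0,0,0.5,0,0,0,0.35,0,0,0,0.2,0,0,0,0.1,0,0,0,0.05,0,0,0,0,0,0,0,0,0]
}}

```text
clock: 12.47
eef_pos: [0.459, -0.3953, 0.0523]
ee_rot: [[1.0, 0.001, 0.001], [0.001, -1.0, -0.001], [0.001, 0.001, -1.0]]
contact_force: [0.8, 0.6, -1.9]
grip_width: 0.681
grasp_force: 30.0
```

Emit:
{"method": "arm_command", "body": {
  "increments": [0,0,0.05,0,0,0,0.05,0,0,0,0,0]
}}

```text
clock: 12.72
eef_pos: [0.4586, -0.395, 0.0485]
ee_rot: [[1.0, 0.001, 0.0], [0.001, -1.0, -0.0], [0.0, 0.0, -1.0]]
contact_force: [0.1, 0.5, -1.1]
grip_width: 0.678
grasp_force: 30.0
```

Emit:
{"method": "arm_command", "body": {
  "increments": [0,0,0.05,0,0,0,0,0]
}}

```text
clock: 12.88
eef_pos: [0.4586, -0.395, 0.0468]
ee_rot: [[1.0, 0.001, 0.0], [0.001, -1.0, -0.0], [0.0, 0.0, -1.0]]
contact_force: [0.0, 0.0, -0.2]
grip_width: 0.682
grasp_force: 30.0
```

Emit:
{"method": "arm_command", "body": {
  "increments": [0,0,0.03,0,0,0,0,0,0,0,0,0]
}}

```text
clock: 13.13
eef_pos: [0.4586, -0.395, 0.0467]
ee_rot: [[1.0, 0.001, 0.0], [0.001, -1.0, -0.0], [0.0, 0.0, -1.0]]
contact_force: [-2.6, 2.3, 4.2]
grip_width: 0.683
grasp_force: 30.0
```

Emit:
{"method": "arm_command", "body": {
  "increments": [0,0,0,0,0,0,0,0,0,0,0,0,0,0,-0.3,0,0,0,-0.6,0,0,0,-0.9,0,0,0,-1,0,0,0,-1,0,0,0,-1,0,0,0,-1,0],
  "fingers": 94
}}

```text
clock: 13.97
eef_pos: [0.4585, -0.3948, 0.2221]
ee_rot: [[1.0, 0.001, 0.001], [0.001, -1.0, -0.001], [0.001, 0.001, -1.0]]
contact_force: [0.0, -0.7, -0.4]
grip_width: 1.001
grasp_force: 0.0
```

Emit:
{"method": "arm_command", "body": {
  "increments": [0,-0.5,0,0,0,-0.8,0,0,0,-1,0,0,0,-1,0,0,0,-1,0,0,0,-1,0,0,0,-1,0,0,0.4,-1,0,0,0.5,-1,0,0,0.5,-1,0,0]
}}

```text
clock: 14.8
eef_pos: [0.5006, -0.1145, 0.221]
ee_rot: [[1.0, 0.0, 0.002], [0.0, -1.0, -0.001], [0.002, 0.001, -1.0]]
contact_force: [0.2, -0.9, -0.9]
grip_width: 1.0
grasp_force: 0.0
```

Emit:
{"method": "arm_command", "body": {
  "increments": [0.5,-1,0,0,0.5,-1,0,0,0.5,-1,0,0,0.5,-1,0,0,0.4,-1,0,0,0.4,-1,0,0,0.15,-0.9,0,0,0,-0.6,0,0,0,-0.5,0,0,0,-0.3,0,0]
}}

```text
clock: 15.63
eef_pos: [0.5886, 0.1349, 0.2203]
ee_rot: [[1.0, 0.002, 0.0], [0.002, -1.0, 0.0], [0.0, -0.0, -1.0]]
contact_force: [0.8, -0.7, 1.3]
grip_width: 1.001
grasp_force: 0.0
```

Emit:
{"method": "arm_command", "body": {
  "increments": [0,0,0,0,0,0,0,0,0,0,0,0]
}}

```text
clock: 15.88
eef_pos: [0.5887, 0.1321, 0.2202]
ee_rot: [[1.0, -0.0, 0.0], [-0.0, -1.0, -0.001], [0.0, 0.001, -1.0]]
contact_force: [-0.2, -0.4, 0.4]
grip_width: 0.997
grasp_force: 0.0
```

Run:
```python
from h import *
s=robot.observe(); print(s['eef_pos']); save('wrist','w5.png')
c=robot.calibration('wrist');R=cv2.Rodrigues(np.array(c['rvec']))[0]
for p in [(.589,.1742,.094),(.4455,.0417,.012),(.46,-.115,.085)]:
    q=R@np.array(p)+np.array(c['tvec']).ravel(); print(c['fx']*q[0]/q[2]+c['cx'],c['fy']*q[1]/q[2]+c['cy'])
```

```text
[0.58868824 0.13205542 0.22016855]
233.05069092475884 205.26287334260897
348.03669532697006 295.0204956291532
510.67112614181224 319.7801463327604
```

View pics/w5.png

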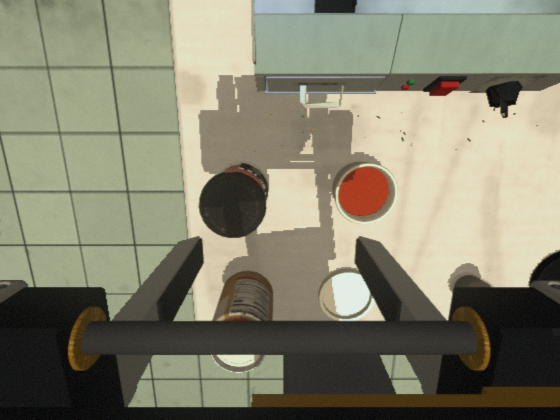

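The jar lid is at (234,203), within 2 mm of the prediction. I'll move over it and go down, with the ramekin (364,191) and the can well clear.

Emit:
{"method": "arm_command", "body": {
  "increments": [0.04,-0.3,0,0,0,-0.5,0,0,0,-0.4,0,0,0,-0.16,0.1,0,0,0,0.6,0,0,0,0.8,0,0,0,0.8,0,0,0,0.8,0,0,0,0.8,0,0,0,0.6,0]
}}

```text
clock: 16.77
eef_pos: [0.5886, 0.1746, 0.0822]
ee_rot: [[1.0, 0.002, -0.003], [0.002, -1.0, -0.001], [-0.003, 0.001, -1.0]]
contact_force: [-0.3, 0.7, 0.8]
grip_width: 1.002
grasp_force: 0.0
```

Emit:
{"method": "arm_command", "body": {
  "increments": [0,0,0.4,0,0,0,0.2,0,0,0,0.03,0,0,0,0,0,0,0,0,0]
}}

```text
clock: 17.18
eef_pos: [0.5909, 0.1743, 0.0677]
ee_rot: [[1.0, 0.001, 0.003], [0.001, -1.0, 0.0], [0.003, -0.0, -1.0]]
contact_force: [1.0, 0.4, 0.1]
grip_width: 1.0
grasp_force: 0.0
```

Emit:
{"method": "arm_command", "body": {
  "increments": [0,0,0,0,0,0,0,0,0,0,0,0,0,0,0,0,0,0,0,0,0,0,0,0,0,0,0,0],
  "fingers": 45
}}

```text
clock: 17.77
eef_pos: [0.59, 0.1745, 0.0664]
ee_rot: [[1.0, 0.001, 0.001], [0.001, -1.0, 0.001], [0.001, -0.001, -1.0]]
contact_force: [0.4, 1.9, 2.1]
grip_width: 0.669
grasp_force: 30.0
```

Emit:
{"method": "arm_command", "body": {
  "increments": [0,0,-0.2,0,0,0,-0.4,0,0,0,-0.6,0,0,0,-0.7,0,0,0,-0.6,0,0,0.2,-0.4,0,0,0.4,-0.1,0,0,0.6,0,0,0,0.8,0,0,0,0.9,0,0]
}}

```text
clock: 18.6
eef_pos: [0.589, 0.0856, 0.155]
ee_rot: [[1.0, 0.002, -0.002], [0.002, -1.0, -0.001], [-0.002, 0.001, -1.0]]
contact_force: [-0.7, 0.8, -2.6]
grip_width: 0.665
grasp_force: 30.0
```

Emit:
{"method": "arm_command", "body": {
  "increments": [0,0.9,0,0,0,0.9,0,0,0,0.9,0,0,0,0.9,0,0,0,0.9,0,0,0,0.9,0,0,0,0.9,0,0,0,0.9,0,0,0,0.9,0,0,0,0.9,0,0]
}}

```text
clock: 19.43
eef_pos: [0.5885, -0.1854, 0.1548]
ee_rot: [[1.0, -0.0, -0.003], [-0.0, -1.0, 0.0], [-0.003, -0.0, -1.0]]
contact_force: [0.5, 0.6, -3.1]
grip_width: 0.668
grasp_force: 30.0
```

Emit:
{"method": "arm_command", "body": {
  "increments": [-0.2,0.8,0,0,-0.5,0.7,0,0,-0.8,0.4,0,0,-0.8,0.25,0,0,-0.8,0,0,0,-0.6,0,0,0,-0.4,0,0,0,-0.13,0,0,0,0,0,0,0,0,0,0,0]
}}

```text
clock: 20.27
eef_pos: [0.4631, -0.248, 0.1558]
ee_rot: [[1.0, 0.0, -0.0], [0.0, -1.0, 0.0], [-0.0, -0.0, -1.0]]
contact_force: [0.1, -0.3, -2.9]
grip_width: 0.668
grasp_force: 30.0
```

Run:
```python
from h import *
s=robot.observe(); print(s['eef_pos']); save('wrist','w6.png')
c=robot.calibration('wrist');R=cv2.Rodrigues(np.array(c['rvec']))[0]
for p in [(.4633,-.247,.012)]:
    q=R@np.array(p)+np.array(c['tvec']).ravel(); print(c['fx']*q[0]/q[2]+c['cx'],c['fy']*q[1]/q[2]+c['cy'])
```

```text
[ 0.46308641 -0.2479777   0.15576273]
277.8211036572594 200.9636195194513
```

View pics/w6.png

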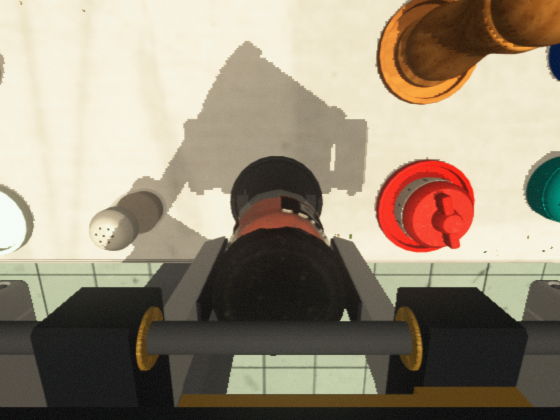

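The black coaster centre is near (277,201), right under the jar, and the timer sits in the red coaster. Lowering the jar.

Emit:
{"method": "arm_command", "body": {
  "increments": [0,0,0.3,0,0,0,0.6,0,0,0,0.6,0,0,0,0.5,0,0,0,0.4,0,0,0,0.2,0,0,0,0.08,0,0,0,0.04,0,0,0,0,0,0,0,0,0]
}}

```text
clock: 21.15
eef_pos: [0.4639, -0.2481, 0.0755]
ee_rot: [[1.0, 0.001, 0.002], [0.001, -1.0, -0.001], [0.002, 0.001, -1.0]]
contact_force: [-0.3, 0.3, -2.8]
grip_width: 0.664
grasp_force: 30.0
```

Emit:
{"method": "arm_command", "body": {
  "increments": [0,0,0.05,0,0,0,0,0,0,0,0,0]
}}

```text
clock: 21.4
eef_pos: [0.4634, -0.2478, 0.0734]
ee_rot: [[1.0, 0.001, 0.001], [0.001, -1.0, -0.001], [0.001, 0.001, -1.0]]
contact_force: [-0.1, 0.1, -2.4]
grip_width: 0.665
grasp_force: 30.0
```

Emit:
{"method": "arm_command", "body": {
  "increments": [0,0,0.05,0,0,0,0,0,0,0,0,0]
}}

```text
clock: 21.65
eef_pos: [0.4632, -0.2476, 0.0714]
ee_rot: [[1.0, 0.001, -0.0], [0.001, -1.0, 0.0], [-0.0, -0.0, -1.0]]
contact_force: [0.2, -0.6, -3.3]
grip_width: 0.665
grasp_force: 30.0
```

Emit:
{"method": "arm_command", "body": {
  "increments": [0,0,0.04,0,0,0,0,0,0,0,0,0]
}}

```text
clock: 21.9
eef_pos: [0.4634, -0.2477, 0.0704]
ee_rot: [[1.0, 0.001, 0.0], [0.001, -1.0, -0.0], [0.0, 0.0, -1.0]]
contact_force: [0.3, -0.6, -2.0]
grip_width: 0.667
grasp_force: 30.0
```

Emit:
{"method": "arm_command", "body": {
  "increments": [0,0,0.02,0,0,0,0,0,0,0,0,0]
}}

```text
clock: 22.15
eef_pos: [0.4635, -0.2477, 0.0704]
ee_rot: [[1.0, 0.001, 0.001], [0.001, -1.0, -0.0], [0.001, 0.0, -1.0]]
contact_force: [-0.3, 1.6, 2.0]
grip_width: 0.667
grasp_force: 30.0
```

Emit:
{"method": "arm_command", "body": {
  "increments": [0,0,0,0,0,0,0,0,0,0,0,0,0,0,-0.3,0,0,0,-0.6,0,0,0,-0.8,0,0,0,-0.9,0,0,0,-0.8,0,0,0,-0.6,0,0,0,-0.3,0],
  "fingers": 94
}}

```text
clock: 22.98
eef_pos: [0.4644, -0.2484, 0.2028]
ee_rot: [[1.0, 0.001, 0.005], [0.001, -1.0, -0.004], [0.005, 0.004, -1.0]]
contact_force: [0.1, -0.0, 0.7]
grip_width: 0.999
grasp_force: 0.0
```

Emit:
{"method": "arm_command", "body": {
  "increments": [0,-0.4,0,0,0,-0.7,0,0,0,-0.9,0,0,0,-0.9,0,0,0,-0.8,0,0,0,-0.5,0,0,0,-0.16,0,0,0,0,0,0,0,0,0,0]
}}

```text
clock: 23.73
eef_pos: [0.4628, -0.1167, 0.1978]
ee_rot: [[1.0, 0.001, -0.001], [0.001, -1.0, -0.0], [-0.001, 0.0, -1.0]]
contact_force: [-0.0, 1.0, 0.1]
grip_width: 0.999
grasp_force: 0.0
```

Run:
```python
from h import *
s=robot.observe(); print(s['eef_pos']); save('wrist','w7.png')
c=robot.calibration('wrist');R=cv2.Rodrigues(np.array(c['rvec']))[0]
for p in [(.46,-.115,.085),(.4633,-.247,.012)]:
    q=R@np.array(p)+np.array(c['tvec']).ravel(); print(c['fx']*q[0]/q[2]+c['cx'],c['fy']*q[1]/q[2]+c['cy'])
```

```text
[ 0.46277871 -0.11671923  0.19783201]
276.2024041416245 212.4075540562069
395.53347892733103 190.83088497339335
```

View pics/w7.png

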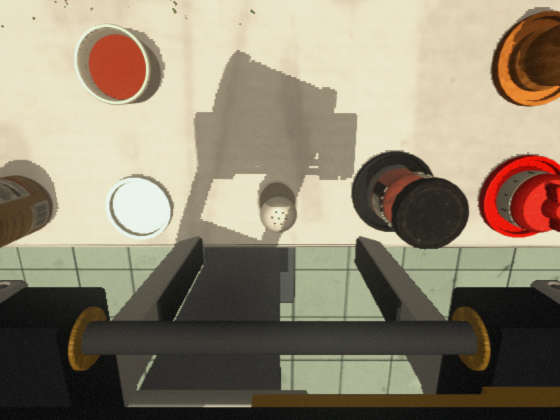

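The salt shaker dome is at (278,213), as predicted, the white coaster at (140,207), and the jar stands in the black coaster. Going down on the shaker.

Emit:
{"method": "arm_command", "body": {
  "increments": [-0.1,0,0.4,0,0,0,0.8,0,0,0,0.8,0,0,0,0.8,0,0,0,0.8,0,0,0,0.5,0,0,0,0.3,0,0,0,0.16,0,0,0,0,0,0,0,0,0]
}}

```text
clock: 24.62
eef_pos: [0.4607, -0.1174, 0.0626]
ee_rot: [[1.0, 0.0, 0.001], [0.0, -1.0, -0.001], [0.001, 0.001, -1.0]]
contact_force: [-0.1, 0.0, 0.4]
grip_width: 1.002
grasp_force: 0.0
```

Emit:
{"method": "arm_command", "body": {
  "increments": [0,0,0,0,0,0,0,0,0,0,0,0,0,0,0,0,0,0,0,0,0,0,0,0,0,0,0,0,0,0,0,0],
  "fingers": 30
}}

```text
clock: 25.28
eef_pos: [0.4601, -0.1168, 0.0619]
ee_rot: [[1.0, 0.001, -0.0], [0.001, -1.0, -0.0], [-0.0, 0.0, -1.0]]
contact_force: [0.1, -0.0, -0.5]
grip_width: 0.471
grasp_force: 0.0
```

Run:
```python
from h import *
p=robot.observe()['eef_pos']; print(p,(np.array([.4455,.0417])-p[:2])/.03)
```

```text
[ 0.46014583 -0.11680397  0.06185386] [-0.48819443  5.28346571]
```

Emit:
{"method": "arm_command", "body": {
  "increments": [0,0,0,0,0,0,0,0,0,0,0,0]
}}

```text
clock: 25.53
eef_pos: [0.4601, -0.1167, 0.0618]
ee_rot: [[1.0, 0.001, -0.0], [0.001, -1.0, 0.0], [-0.0, -0.0, -1.0]]
contact_force: [-0.5, 0.1, -0.3]
grip_width: 0.405
grasp_force: 29.7
```

Emit:
{"method": "arm_command", "body": {
  "increments": [0,0,-0.2,0,0,0,-0.4,0,0,0,-0.6,0,0,0,-0.5,0,0,-0.2,-0.3,0,-0.1,-0.5,0,0,-0.2,-0.8,0,0,-0.18,-0.9,0,0,0,-0.9,0,0,0,-0.9,0,0]
}}

```text
clock: 26.37
eef_pos: [0.445, 0.0105, 0.1219]
ee_rot: [[1.0, 0.0, -0.0], [0.0, -1.0, -0.0], [-0.0, 0.0, -1.0]]
contact_force: [0.7, -0.2, -0.5]
grip_width: 0.407
grasp_force: 29.6
```

Emit:
{"method": "arm_command", "body": {
  "increments": [0,-0.6,0,0,0,-0.3,0,0,0,-0.15,0,0,0,0,0,0,0,0,0,0]
}}

```text
clock: 26.78
eef_pos: [0.4457, 0.0401, 0.1218]
ee_rot: [[1.0, 0.001, -0.0], [0.001, -1.0, -0.001], [-0.0, 0.001, -1.0]]
contact_force: [-0.7, -0.3, -1.2]
grip_width: 0.407
grasp_force: 29.6
```

Run:
```python
from h import *
s=robot.observe(); print(s['eef_pos']); save('wrist','w8.png')
c=robot.calibration('wrist');R=cv2.Rodrigues(np.array(c['rvec']))[0]
for p in [(.4455,.0417,.012)]:
    q=R@np.array(p)+np.array(c['tvec']).ravel(); print(c['fx']*q[0]/q[2]+c['cx'],c['fy']*q[1]/q[2]+c['cy'])
```

```text
[0.44566545 0.04013523 0.12182085]
276.53710982740097 210.61304780925184
```

View pics/w8.png

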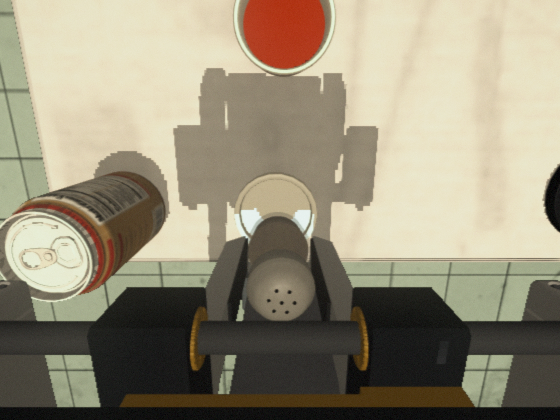

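The shaker (dome at (280,289)) hangs over the white coaster, centre about (276,213). The grip read 38 mm instead of 44 mm, so I'll check the shaker's centring in the hand numerically.

Run:
```python
from h import *
c=robot.calibration('wrist');R=cv2.Rodrigues(np.array(c['rvec']))[0]
for p in [(.4457,.0401,.15),(.4457,.0401,.145)]:
    q=R@np.array(p)+np.array(c['tvec']).ravel(); print(c['fx']*q[0]/q[2]+c['cx'],c['fy']*q[1]/q[2]+c['cy'],c['fx']/q[2]/1000)
print(ray(c,280,289,.15), ray(c,280,289,.145),ray(c,276,213.5,.012))
```

```text
278.1881767032678 295.58468308132126 2.2125089629978745
278.1999750894215 289.79475343439884 2.1396612389303638
[0.44903146 0.03928519 0.15      ] [0.44611566 0.03925924 0.145     ] [0.4428568  0.04217674 0.012     ]
```

It is centred in the hand to within 3 mm. Lowering, with 2 mm to −x.

Emit:
{"method": "arm_command", "body": {
  "increments": [-0.07,-0.05,0.3,0,0,0,0.5,0,0,0,0.45,0,0,0,0.25,0,0,0,0.12,0,0,0,0.08,0,0,0,0.05,0,0,0,0,0,0,0,0,0]
}}

```text
clock: 27.58
eef_pos: [0.444, 0.0421, 0.0699]
ee_rot: [[1.0, 0.001, 0.001], [0.001, -1.0, -0.0], [0.001, 0.0, -1.0]]
contact_force: [0.4, -0.4, -0.7]
grip_width: 0.407
grasp_force: 29.6
```

Emit:
{"method": "arm_command", "body": {
  "increments": [0,0,0.05,0,0,0,0,0,0,0,0,0]
}}

```text
clock: 27.83
eef_pos: [0.4436, 0.0422, 0.0681]
ee_rot: [[1.0, 0.001, 0.0], [0.001, -1.0, -0.0], [0.0, 0.0, -1.0]]
contact_force: [-0.1, -0.6, -0.9]
grip_width: 0.402
grasp_force: 29.6
```

Emit:
{"method": "arm_command", "body": {
  "increments": [0,0,0.04,0,0,0,0,0,0,0,0,0]
}}

```text
clock: 28.08
eef_pos: [0.4435, 0.0422, 0.0666]
ee_rot: [[1.0, 0.001, -0.0], [0.001, -1.0, -0.0], [-0.0, 0.0, -1.0]]
contact_force: [0.6, -0.5, 1.0]
grip_width: 0.399
grasp_force: 29.6
```

Emit:
{"method": "arm_command", "body": {
  "increments": [0,0,0.03,0,0,0,0,0,0,0,0,0]
}}

```text
clock: 28.33
eef_pos: [0.4436, 0.0422, 0.0658]
ee_rot: [[1.0, 0.001, 0.0], [0.001, -1.0, -0.0], [0.0, 0.0, -1.0]]
contact_force: [-0.3, 0.3, 0.5]
grip_width: 0.405
grasp_force: 29.6
```

Emit:
{"method": "arm_command", "body": {
  "increments": [0,0,0.03,0,0,0,0,0,0,0,0,0]
}}

```text
clock: 28.58
eef_pos: [0.444, 0.0422, 0.0657]
ee_rot: [[1.0, 0.001, 0.001], [0.001, -1.0, -0.0], [0.001, 0.0, -1.0]]
contact_force: [-2.2, 0.9, 5.2]
grip_width: 0.402
grasp_force: 30.0
```

Touchdown. Release, rise, move back out of the top view, then check everything.

Emit:
{"method": "arm_command", "body": {
  "increments": [0,0,0,0,0,0,0,0,0,0,0,0,0,0,-0.3,0,0,0,-0.6,0,0,0,-0.9,0,0,0,-0.9,0,0,0,-0.9,0,0,0,-0.9,0,0,0,-0.9,0],
  "fingers": 94
}}

```text
clock: 29.42
eef_pos: [0.4433, 0.0422, 0.2286]
ee_rot: [[1.0, 0.001, 0.0], [0.001, -1.0, -0.0], [0.0, 0.0, -1.0]]
contact_force: [0.3, -0.3, -0.8]
grip_width: 0.998
grasp_force: 0.0
```

Emit:
{"method": "arm_command", "body": {
  "increments": [-0.4,0,0,0,-0.7,0,0,0,-0.8,0,0,0,-0.8,0,0,0,-0.7,0,0,0,-0.5,0,0,0,0,0,0,0,0,0,0,0]
}}

```text
clock: 30.08
eef_pos: [0.3266, 0.0421, 0.2275]
ee_rot: [[1.0, 0.001, 0.002], [0.001, -1.0, -0.0], [0.002, 0.0, -1.0]]
contact_force: [0.1, -0.9, 0.2]
grip_width: 0.998
grasp_force: 0.0
```

Run:
```python
from h import *
s=robot.observe(); print(s['eef_pos'],s['grip_width']); im=save('top','t1.png')
cv2.imwrite('pics/t1c.png',cv2.resize(im[100:290,115:405,::-1],(800,524),interpolation=cv2.INTER_CUBIC))
c=robot.calibration('top');R=cv2.Rodrigues(np.array(c['rvec']))[0]
for n,p in dict(mill=(.5998,-.3765,.17),timer=(.459,-.391,.048),jar=(.4635,-.243,.098),salt=(.4446,.042,.09)).items():
    q=R@np.array(p)+np.array(c['tvec']).ravel(); print(n,(c['fx']*q[0]/q[2]+c['cx']-115)*2.7586,(c['fy']*q[1]/q[2]+c['cy']-100)*2.758,q[2])
```

```text
[0.32658058 0.04205495 0.22747446] 0.9980486311809483
mill 733.1149807790925 262.59422444198617 1.0051145508747825
timer 727.553032505705 441.7838709279786 1.1136145891078624
jar 561.0433934070028 441.7683299293785 1.0639431103452544
salt 218.384197978401 473.9520946822236 1.0695829774539278
```

View pics/t1c.png

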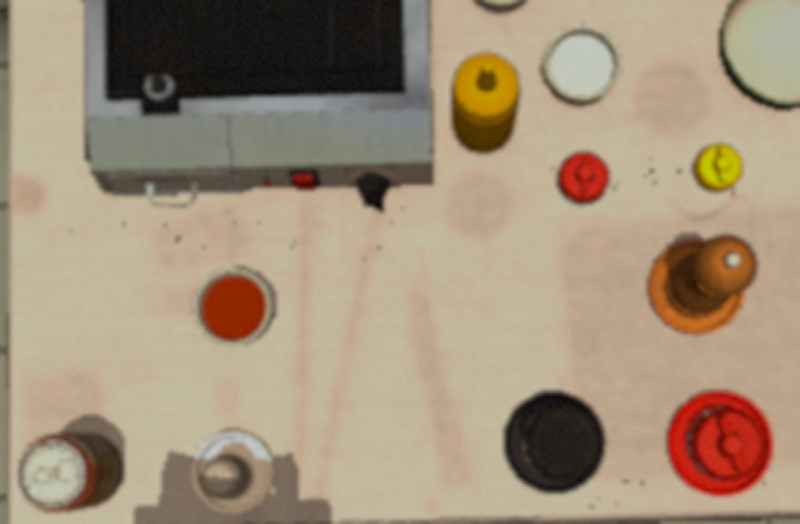

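The mill knob is at (732,260), predicted (733,263), so the mill is centred. The timer (732,443) is within 4 mm and the jar looks central. The salt dome at about (225,476) may be 5–6 mm off in y, so I'll check it with the wrist camera, which is right above.

Run:
```python
from h import *
c=robot.calibration('wrist'); save('wrist','w9.png')
R=cv2.Rodrigues(np.array(c['rvec']))[0]
for p in [(.4446,.042,.012),(.4446,.042,.09)]:
    q=R@np.array(p)+np.array(c['tvec']).ravel(); print(c['fx']*q[0]/q[2]+c['cx'],c['fy']*q[1]/q[2]+c['cy'],c['fx']/q[2]/1000)
```

```text
278.8262753463012 81.48355346354928 0.9074091861546792
278.8571712754212 70.65658537757534 1.160274071083824
```

View pics/w9.png

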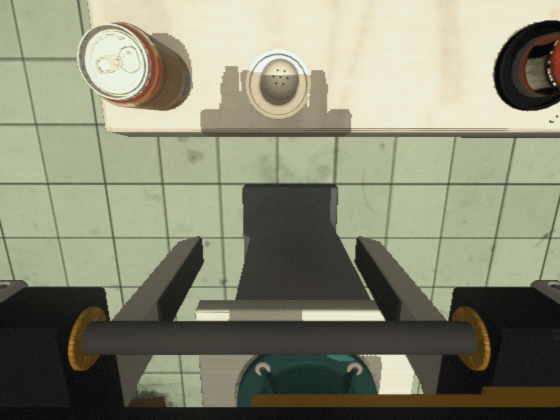

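The coaster centre is at (279,84) and the dome at (282,77), so the shaker is within about 4 mm of centre and upright. Handing in.

```bash
python3 -c "
from bench import robot
print(robot.finish_job())"
```

```text
the job is handed in; nothing more can be done
None
```

I handed the job in at about 30 s: mill, timer, jar and salt shaker stand upright in their own coasters, mill, timer and shaker within about 4 mm of centre and the jar central by eye. The ramekin and can weren't touched; the hand-in gave no verdict.

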